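Flip the recipe tin's lid right back

TASK

Two identical recipe tins stand shut on the worktop, one with the small mug beside it, the other with the tumbler beside it. Using only the fingertips, push the front tab of the lid of the tin beside the small mug gently up and over, past upright, so that the lid leans back and stays open by itself, then move the hand clear. Do not pinch, lift, tip or shove the tin along, and leave the other tin, the mug and the tumbler where they are, the other lid shut.

Things in the scene. Friction and masses are not known exactly. Their poses are not given: they have to be found in the camera images.
- tin_a: Closed sheet-metal recipe tin, about 95 mm deep (x) by 139 mm wide (y) by 89 mm high, loose on the worktop, about 0.8 kg with its contents. Origin: centre of its underside. At yaw 0 its front faces the robot (own -x); the hinge runs along its own y at the top of the back. This is the tin with the small mug beside it: the one to open. It can stand on the left or on the right.
- tin_b: Closed sheet-metal recipe tin, about 95 mm deep (x) by 139 mm wide (y) by 89 mm high, loose on the worktop, about 0.8 kg with its contents. Origin: centre of its underside. At yaw 0 its front faces the robot (own -x); the hinge runs along its own y at the top of the back. The identical tin with the tumbler beside it: leave it shut.
- tin_a_lid (a joint): Lid of tin_a: 0 = shut, grows as the front edge swings up and back, 1.57 = lid upright, 1.83 = stop, leaning back. An easy hinge, the lid weighs 70 g, no spring and no catch: below about 1.57 it falls shut, above that its weight takes it back to the stop.
- tin_b_lid (a joint): Lid of tin_b: 0 = shut, grows as the front edge swings up and back, 1.57 = lid upright, 1.83 = stop, leaning back. An easy hinge, the lid weighs 70 g, no spring and no catch: below about 1.57 it falls shut, above that its weight takes it back to the stop.
- tin_a_tab (a point): Middle of the finger tab on the front of tin_a's lid. The tab is a lip 28 mm wide (along the tin's y) and 4 mm thick (shut: from 79 to 83 mm above the worktop, this point 81 mm) that stands 6 mm out (this point 3 mm) from the lid's front skirt; the skirt hangs 20 mm down from the lid's top, to 69 mm above the worktop. A fingertip from the front, below the tab and against the skirt, lifts the lid. Moves with the lid.
- tin_a_hinge (a point): Middle of the hinge line of tin_a's lid: 104 mm behind and 5 mm above the tab point while shut, 86 mm above the worktop. The lid turns about the tin's own y axis through it.
- small_mug: Small white mug, 59 mm wide, 83 mm over the handle, 55 mm high, loose and upright, about 155 mm to the left (own +y) of the centre of tin_a. Origin: centre of its underside.
- tumbler: Plain handleless tumbler (beaker), 80 mm diameter at the rim, 112 mm high, loose and upright, about 155 mm to the left (own +y) of the centre of tin_b. Origin: centre of its underside.
Mind the look-alikes: they are no part of the job. What is meant by the tumbler is not brown or red, and is the smaller of those in its own colour.

How it is judged:
By the outcome, as a careful person would: the job done as asked, in the order asked, and still so for the second after the job is handed in, with the robot touching nothing.
It also fails if it takes over 51 s, if anything falls off the work surface, if the arm or the gripper's body presses on something with over 40 N, if the wrist force passes 120 N, or if a joint passes its speed limit or range.

ROBOT

A 6-joint arm with a two-finger parallel gripper is mounted at the origin on the work surface; the furniture and walls round the work are solid. World frame = base frame: x ahead of the robot, y to its left, z up, the work surface at z = 0. Lengths are in mm, angles in rad, forces in N, time in s.
With the tool pointing down it reaches from about 400 to 925 mm from the base axis. Payload 12.5 kg.
Tool frame: the origin (TCP) lies midway between the tips of the shut fingers; the grasp point (between the pads) lies 19 mm behind it; z points along the fingers, y is the line along which they close (so a half turn about z gives the same grasp; the last joint's range is limited). The gripper opens to 95 mm and grips with 3 to 60 N. Pads are 20 mm wide; open, the fingers measure 119 mm over their backs; the gripper's body (75 mm by 180 mm) begins 59 mm behind the grasp point.
Start: joints at [1.237, 0.491, 1.559, -0, 1.092, -0.106], TCP at [141.129, 608.878, 190.661] pointing down, gripper open.
Joint ranges: [-3.1, 3.1], [-0.84, 2.19], [0.05, 2.79], [-1.13, 4.28], [0.06, 2.93], [-2.69, 2.69]. Speed limits (rad/s): [2.22, 2.22, 2.79, 3.14, 3.14, 3.14].

INTERFACE

Orientations are given as [roll, pitch, yaw] about the fixed x, y, z axes, in that order (R = Rz(yaw) Ry(pitch) Rx(roll)).
In Python, from cell import state, read_camera, job_done gives the robot as it stands.
- The arm moves only by the tool carry_out, never from a script. Its argument "moves" is a list of rows, each an object with "slide": the shift along the tool's x, y, z as a fraction of full scale, a list of three; "spin": the turn about the tool's z as a fraction of full scale. A call has 1 to 12 rows; each row shifts and turns the commanded pose from where the row before left it, along the tool's axes as they then stand; what a row does not reach is not made up. Full scale, the value 1, is 0.4 m for a shift and 30 degrees for a turn. A row lasts 1/12 s, in which the tool goes at most 41.7 mm and 7.16 degrees, less where a joint would pass 70% of its speed; a pose out of reach is approached as far as the arm can. A call with a number of a shift or a turn outside -1 to 1 is refused whole. A call with a gripper value outside its range is refused whole. "hand" is the closure, from 0 (fully open) to 1 (shut), set as the call begins (left out, the last holds). The fingers move at their own pace and stop on an object; the grip force is fixed at half the most. Time passes only in rows, so rows that do not move let the fingers close. It gives the time, the measured TCP pose, the force, the opening and the grip force at its end, in the units of the state.
- state(): the state, without advancing time (a new reading comes with each control period).
- read_camera(name): name is "side" or "top"; returns a dict with "color" (400x640x3 uint8, red, green, blue), "K" (3x3 intrinsics, pixels), "k1" (the pictures are not rectified: a ray, as slopes to the right and down, at radius r is drawn at 1 + k1 r^2 times it, then the intrinsics apply), "R" (3x3) and "t" (3): a world point X has camera coordinates R X + t. Camera axes: x right, y down, z forward; pixel columns grow to the right and rows downward; lengths in mm; the calibration is good to about 2 mm. A picture is of the moment at which its call begins. There is no depth.
- job_done(): hands the job in; it is judged then, once.
The state is a dict: "t": time; "joints": joint angles; "qvel": joint speeds; "tau": joint torques, N m; "eef_pos": TCP position; "tcp_rot": TCP orientation; "ft_force": force on the tool from outside, world axes, zero at the start; "moment": the same for the moment, N m; "opening": opening from 0.0 (shut) to 1.0 (fully open); "grip_force": force on a finger pad.
Only numpy, scipy, OpenCV 4.12 (cv2) and the standard library are available. Lean on these libraries where they do the work, as an engineer would, in place of code of your own. Each camera call takes 0.05 s, during which the arm holds its last target. There are 200 camera calls.

## Working session

There is one attempt and no reset: what is moved stays moved. The work goes in short steps, Python scripts to look and compute and a tool call to move; the robot and the scene stay as the last step left them, time stands still between calls to the robot, and variables do not carry over. Pictures are saved under pics/ and viewed, at most 10 in all, crops included, and the job is handed in when it is done.

Besides the shell and the picture viewer there is one more tool, called after "Request:" as a command line: name --argument value ..., lists and objects as JSON in quotes. carry_out: Moves the arm, as the interface text tells. Shift numbers are shares of 0.4 m and turn numbers shares of 30 degrees, none past 1 either way. Its arguments: {"type":"object","properties":{"moves":{"type":"array"},"hand":{"type":"number"}},"required":["moves"]}

```bash
mkdir -p pics; ls; python3 - <<'E'
from cell import state, read_camera
import cv2
s=state(); print(s)
for n in("side","top"):
    c=read_camera(n); cv2.imwrite(f"pics/{n}0.png",c["color"][:,:,::-1]); print(n,c["K"],c["k1"],c["R"],c["t"])
E
```

```text
pics
{'t': 0.0, 'joints': array([ 1.23742076e+00,  4.91537482e-01,  1.55946741e+00,  1.63449201e-05,
        1.09170693e+00, -1.05563759e-01]), 'qvel': array([-7.98060548e-05,  6.96123268e-04,  1.70949467e-03,  5.87224949e-04,
        1.12557375e-03,  9.30729977e-04]), 'tau': array([ 1.83144781e-03, -6.12643647e+01, -2.58163923e+01,  6.93082390e-02,
        4.83112398e-02, -1.50392229e-04]), 'eef_pos': array([141.01297333, 608.59556855, 190.06929891]), 'tcp_rot': array([-3.14048125e+00, -1.32339387e-04,  2.91377323e+00]), 'ft_force': array([-0.01508104, -0.01196077,  0.02545942]), 'moment': array([ 0.03187143, -0.01485422,  0.03302658]), 'grip_force': 0.0, 'opening': 1.0007674808412608}
side [[465.79459038   0.         326.90817319]
 [  0.         465.79459038 203.7028895 ]
 [  0.           0.           1.        ]] -0.12386809879269192 [[ 0.9484116  -0.31660452 -0.01664363]
 [-0.17605229 -0.48226494 -0.85815274]
 [ 0.2636684   0.81681216 -0.51312461]] [-541.69687466  210.75463319 1001.83089708]
top [[476.21815141   0.         320.97654811]
 [  0.         476.21815141 199.33469905]
 [  0.           0.           1.        ]] -0.05587782301490307 [[-1.99696759e-02 -9.99800507e-01 -3.98016399e-04]
 [-9.91448640e-01  1.98542043e-02 -1.28978315e-01]
 [ 1.28960487e-01 -2.18104232e-03 -9.91647334e-01]] [  75.90249839  610.09435207 1033.90212917]
```

View pics/side0.png

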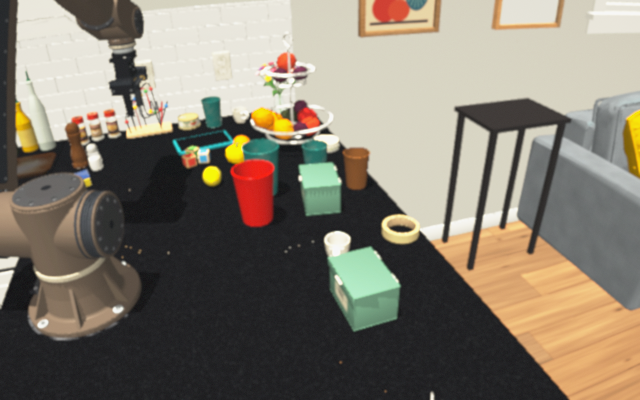

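View pics/top0.png

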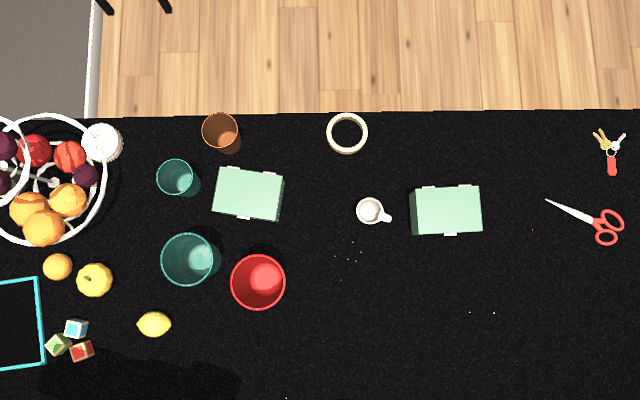

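The target is the tin at top-view px (447,210), with the small mug at (370,210) on its left. The other tin at (248,194) has the small teal tumbler at (175,178) beside it. Next I'll enlarge both views of the target.

```bash
python3 - <<'E'
import cv2
a=cv2.imread("pics/top0.png")[170:250,345:495]; cv2.imwrite("pics/ct.png",cv2.resize(a,None,fx=5,fy=5,interpolation=cv2.INTER_CUBIC))
a=cv2.imread("pics/side0.png")[225:335,310:420]; cv2.imwrite("pics/cs.png",cv2.resize(a,None,fx=5,fy=5,interpolation=cv2.INTER_CUBIC))
E
```

```text
(no output)
```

View pics/ct.png

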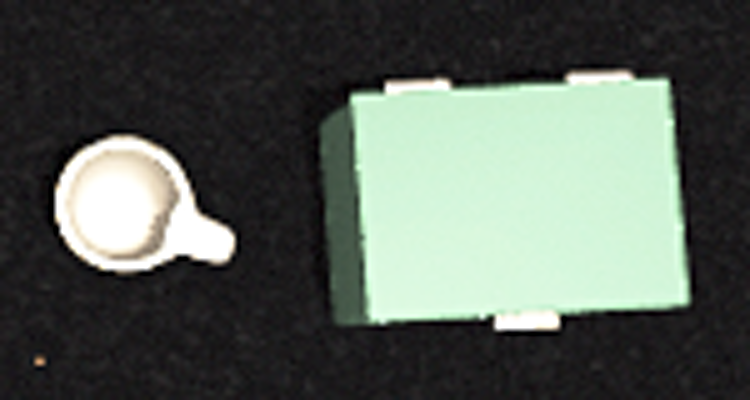

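View pics/cs.png

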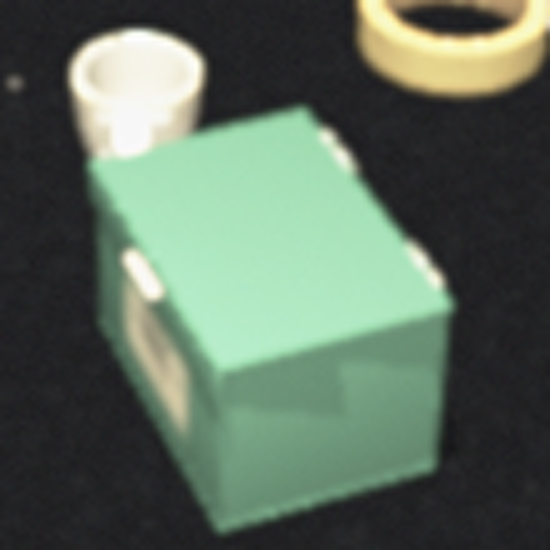

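Top crop, lid corners: back-left (350,93), back-right (668,79), front-right (690,304), front-left (368,322), with the tab's outer edge at about (495–560, 329). Side crop, lid corners: front-right (222,372), back-right (452,305), back-left (305,107), front-left (92,163).

```bash
cat > h.py <<'E'
import numpy as np, cv2, pickle
def ray(c,p):
    q=cv2.undistortPoints(np.array(p,float).reshape(-1,1,2),c["K"],np.array([c["k1"],0,0,0.])).reshape(-1,2)
    d=np.c_[q,np.ones(len(q))]@c["R"]; return -c["R"].T@c["t"],d
def onz(c,p,z):
    o,d=ray(c,p); return o+d*((np.asarray(z)-o[2])/d[:,2])[:,None]
E
python3 - <<'E'
from h import *; from cell import read_camera
T=read_camera("top");S=read_camera("side")
f=lambda p,o:(np.array(p,float)+.5)/5-.5+o
ct=f([(350,93),(668,79),(690,304),(368,322)],(345,170)); cs=f([(305,107),(452,305),(222,372),(92,163)],(310,225))
for c,p in((T,ct),(S,cs)):
    X=onz(c,p,np.full(4,89.)); print(X.round(1),"mean",X.mean(0).round(1),"w",np.linalg.norm(X[0]-X[1]),np.linalg.norm(X[3]-X[2]),"d",np.linalg.norm(X[0]-X[3]),np.linalg.norm(X[1]-X[2]))
    w=X[0]+X[3]-X[1]-X[2]; print("yaw",np.degrees(np.arctan2(-w[0],w[1])))
print("tab",onz(T,f([(495,329),(560,327)],(345,170)),np.full(2,81.)))
print("mug rim",onz(T,f([(125,204)],(345,170)),np.full(1,55.)))
# red etc for transit
print("others",onz(T,[(258,282),(187,259),(175,178),(248,194)],np.array([150.,150,112,89])))
E
```

```text
[[ 625.3 -138.9   89. ]
 [ 628.7 -278.    89. ]
 [ 530.9 -281.5   89. ]
 [ 526.3 -142.2   89. ]] mean [ 577.8 -210.2   89. ] w 139.166103752061 139.4024026156246 d 99.01658089206761 97.86152675858264
yaw 1.6628561964551094
[[ 625.8 -139.8   89. ]
 [ 628.5 -279.    89. ]
 [ 531.2 -284.    89. ]
 [ 526.3 -146.2   89. ]] mean [ 578.  -212.3   89. ] w 139.21401267701594 137.89507002359682 d 99.71779035181373 97.44193287294102
yaw 1.56505464658476
tab [[ 522.50244612 -198.6784254    81.        ]
 [ 522.73307643 -226.9559753    81.        ]]
mug rim [[582.59956166 -43.50549705  55.        ]]
others [[434.53024344 191.94816746 150.        ]
 [482.26292674 334.0297465  150.        ]
 [653.97854433 373.03697561 112.        ]
 [619.79831643 220.82920978  89.        ]]
```

The two views agree: lid centre about (578,-211), yaw +1.6°, tab middle about (523,-213), all matching the given sizes. I'll transit high with the fingers shut and the tool y axis along the tin's y.

Request:
carry_out --hand 1 --moves '[{"slide":[0,0,-0.1],"spin":-0.163},{"slide":[0,0,-0.1],"spin":-0.163},{"slide":[0,0,-0.1],"spin":-0.163},{"slide":[-0.1,0,0],"spin":0},{"slide":[-0.1,0,0],"spin":0},{"slide":[-0.1,0,0],"spin":0},{"slide":[-0.05,-0.085,0],"spin":0},{"slide":[-0.05,-0.085,0],"spin":0},{"slide":[-0.05,-0.085,0],"spin":0},{"slide":[-0.05,-0.085,0],"spin":0},{"slide":[-0.05,-0.085,0],"spin":0},{"slide":[-0.05,-0.085,0],"spin":0}]'

```text
t: 1.2
eef_pos: [387.4, 410.0, 310.6]
tcp_rot: [-3.142, -0.0, -3.113]
ft_force: [0.4, 0.9, -0.6]
opening: 0.216
grip_force: 0.0
```

Request:
carry_out --moves '[{"slide":[-0.03,-0.1,0],"spin":0},{"slide":[-0.03,-0.1,0],"spin":0},{"slide":[-0.03,-0.1,0],"spin":0},{"slide":[-0.03,-0.1,0],"spin":0},{"slide":[0,-0.1,0],"spin":0},{"slide":[0,-0.1,0],"spin":0},{"slide":[0,-0.1,0],"spin":0},{"slide":[0,-0.1,0],"spin":0},{"slide":[0,-0.1,0],"spin":0},{"slide":[0,-0.1,0],"spin":0},{"slide":[0,-0.1,0],"spin":0},{"slide":[0,-0.1,0],"spin":0}]'

```text
t: 2.2
eef_pos: [447.7, -68.3, 310.8]
tcp_rot: [3.142, 0.0, -3.113]
ft_force: [0.9, 0.1, -0.8]
opening: 0.003
grip_force: 0.0
```

Request:
carry_out --moves '[{"slide":[0,-0.1,0],"spin":0},{"slide":[0,-0.1,0],"spin":0},{"slide":[0,-0.1,0],"spin":0},{"slide":[0,0,0],"spin":0},{"slide":[0,0,0],"spin":0},{"slide":[0,0,0],"spin":0}]'

```text
t: 2.7
eef_pos: [451.4, -186.0, 310.4]
tcp_rot: [3.141, -0.0, -3.114]
ft_force: [0.4, 0.1, 0.5]
opening: 0.007
grip_force: 0.0
```

Request:
carry_out --moves '[{"slide":[0,-0.07,0.08],"spin":0},{"slide":[0,0,0.1],"spin":0},{"slide":[0,0,0.1],"spin":0},{"slide":[0,0,0.1],"spin":0},{"slide":[0,0,0.1],"spin":0},{"slide":[0,0,0.08],"spin":0},{"slide":[0,0,0.05],"spin":0},{"slide":[-0.05,0,0],"spin":0},{"slide":[-0.05,0,0],"spin":0},{"slide":[0,0,0],"spin":0},{"slide":[0,0,0],"spin":0},{"slide":[0,0,0],"spin":0}]'

```text
t: 3.7
eef_pos: [492.0, -211.4, 67.4]
tcp_rot: [3.141, -0.0, -3.112]
ft_force: [0.1, -0.2, 0.4]
opening: 0.002
grip_force: 0.0
```

```bash
python3 - <<'E'
from cell import state, read_camera
import cv2, numpy as np
F=[]
c=read_camera("side"); d=read_camera("top")
s=state(); print(s["eef_pos"],s["ft_force"])
a=c["color"][150:330,270:420,::-1]; b=d["color"][160:280,390:510,::-1]
a=cv2.resize(a,(500,600),interpolation=cv2.INTER_CUBIC)[:, :400]; b=cv2.resize(b,(400,400),interpolation=cv2.INTER_CUBIC)
cv2.imwrite("pics/p1.png",np.hstack([a,np.vstack([b,np.zeros((200,400,3),np.uint8)])]))
E
```

```text
[ 491.82688155 -211.97865609   67.58630313] [ 0.69392732  0.09647064 -0.17175377]
```

View pics/p1.png

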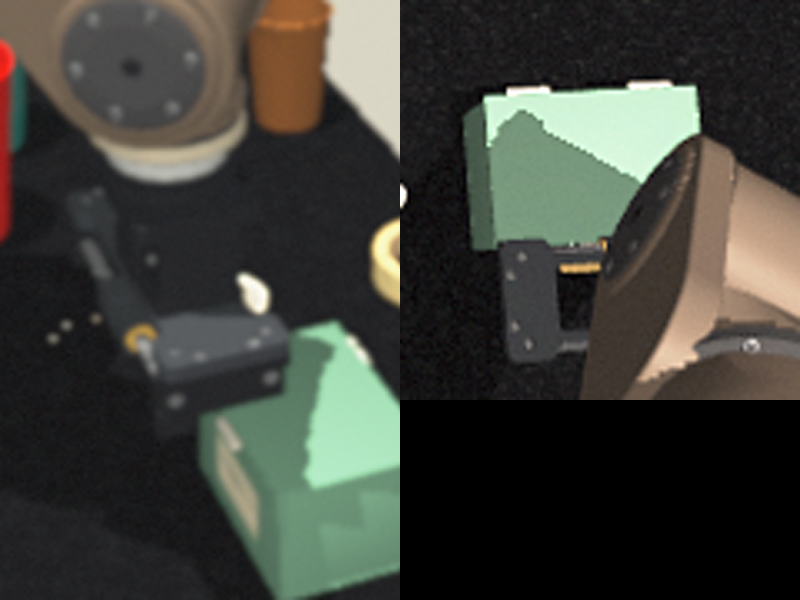

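The finger stands about 15 mm in front of the tab, centred on it, and the tin hasn't moved. I'll creep forward and watch the force.

Request:
carry_out --moves '[{"slide":[-0.02,0,0],"spin":0},{"slide":[-0.015,0,0],"spin":0},{"slide":[0,0,0],"spin":0},{"slide":[0,0,0],"spin":0}]'

```text
t: 4.13
eef_pos: [506.6, -212.2, 67.2]
tcp_rot: [3.142, 0.0, -3.113]
ft_force: [0.2, -0.4, -0.4]
opening: 0.005
grip_force: 0.0
```

```bash
cat > f.py <<'E'
from cell import state, read_camera
import numpy as np
F=[];M=[];P=[]
for i in range(5):
    read_camera("side"); s=state(); F.append(s["ft_force"]);M.append(s["moment"]);P.append(s["eef_pos"])
print(s["t"],np.mean(P,0).round(2),"F",np.mean(F,0).round(2),np.std(F,0).round(2),"M",np.mean(M,0).round(3),np.std(M,0).round(3))
E
python3 f.py
```

```text
4.3833 [ 506.21 -212.18   67.18] F [-0.35 -0.47 -0.18] [0.2  0.35 0.28] M [0.005 0.    0.019] [0.041 0.028 0.01 ]
```

Request:
carry_out --moves '[{"slide":[-0.005,0,0],"spin":0},{"slide":[0,0,0],"spin":0},{"slide":[0,0,0],"spin":0}]'

```text
t: 4.63
eef_pos: [508.4, -212.2, 67.2]
tcp_rot: [3.142, 0.0, -3.113]
ft_force: [-1.4, 0.1, 0.8]
opening: 0.004
grip_force: 0.0
```

```bash
python3 f.py
```

```text
4.8833 [ 508.36 -212.13   67.24] F [-0.23 -0.21 -0.21] [0.65 0.44 0.36] M [ 0.014  0.023 -0.016] [0.03  0.022 0.015]
```

Request:
carry_out --moves '[{"slide":[-0.005,0,0],"spin":0},{"slide":[0,0,0],"spin":0},{"slide":[0,0,0],"spin":0}]'

```text
t: 5.13
eef_pos: [510.5, -212.1, 67.2]
tcp_rot: [3.142, 0.0, -3.113]
ft_force: [0.2, -0.5, 0.1]
opening: 0.007
grip_force: 0.0
```

```bash
python3 f.py
```

```text
5.3833 [ 510.35 -212.08   67.23] F [0.07 0.01 0.03] [0.49 0.57 0.76] M [ 0.03   0.017 -0.011] [0.031 0.006 0.029]
```

Request:
carry_out --moves '[{"slide":[-0.004,0,0],"spin":0},{"slide":[0,0,0],"spin":0},{"slide":[0,0,0],"spin":0}]'

```text
t: 5.63
eef_pos: [512.0, -212.1, 67.2]
tcp_rot: [3.142, 0.0, -3.113]
ft_force: [0.1, -0.5, -0.2]
opening: 0.003
grip_force: 0.0
```

```bash
python3 f.py
```

```text
5.8833 [ 511.95 -212.04   67.23] F [ 0.13 -0.03  0.16] [0.38 0.52 0.24] M [0.026 0.006 0.021] [0.022 0.027 0.027]
```

Request:
carry_out --moves '[{"slide":[-0.004,0,0],"spin":0},{"slide":[0,0,0],"spin":0},{"slide":[0,0,0],"spin":0}]'

```text
t: 6.13
eef_pos: [513.6, -212.0, 67.2]
tcp_rot: [3.142, 0.0, -3.113]
ft_force: [0.7, -0.2, -1.3]
opening: 0.003
grip_force: 0.0
```

```bash
python3 f.py
```

```text
6.3833 [ 513.55 -211.98   67.24] F [-0.15  0.41 -0.14] [0.34 0.17 0.37] M [ 0.011  0.022 -0.016] [0.016 0.026 0.026]
```

Request:
carry_out --moves '[{"slide":[-0.004,0,0],"spin":0},{"slide":[0,0,0],"spin":0},{"slide":[0,0,0],"spin":0}]'

```text
t: 6.63
eef_pos: [515.2, -212.0, 67.2]
tcp_rot: [3.142, 0.0, -3.113]
ft_force: [-0.2, -0.2, -0.4]
opening: 0.003
grip_force: 0.0
```

```bash
python3 f.py
```

```text
6.8833 [ 515.15 -211.94   67.23] F [0.08 0.3  0.09] [0.25 0.43 0.57] M [0.011 0.025 0.011] [0.044 0.025 0.02 ]
```

Request:
carry_out --moves '[{"slide":[-0.004,0,0],"spin":0},{"slide":[0,0,0],"spin":0},{"slide":[0,0,0],"spin":0}]'

```text
t: 7.13
eef_pos: [516.8, -211.9, 67.2]
tcp_rot: [3.142, 0.0, -3.113]
ft_force: [0.7, -0.2, 0.7]
opening: 0.002
grip_force: 0.0
```

```bash
python3 f.py
```

```text
7.3833 [ 516.75 -211.89   67.22] F [ 0.35 -0.24  0.25] [0.52 0.68 0.67] M [ 0.033 -0.042  0.003] [0.026 0.02  0.038]
```

Request:
carry_out --moves '[{"slide":[-0.004,0,0],"spin":0},{"slide":[0,0,0],"spin":0},{"slide":[0,0,0],"spin":0}]'

```text
t: 7.63
eef_pos: [518.4, -211.9, 67.2]
tcp_rot: [3.142, 0.0, -3.113]
ft_force: [-0.8, 0.2, -0.0]
opening: 0.006
grip_force: 0.0
```

```bash
python3 f.py;  python3 - <<'E'
from cell import read_camera
import cv2, numpy as np
from h import *
c=read_camera("side"); a=c["color"][200:330,290:420,::-1]
a=np.clip(cv2.resize(a,None,fx=4.5,fy=4.5,interpolation=cv2.INTER_CUBIC).astype(float)*2,0,255).astype(np.uint8); cv2.imwrite("pics/p2.png",a)
p,_=cv2.projectPoints(np.array([[518.4,-212,67],[518.4,-212,145],[522.6,-212.7,81]]),cv2.Rodrigues(c["R"])[0],c["t"],c["K"],np.array([c["k1"],0,0,0.]));print((p.reshape(-1,2)-(290,200))*4.5)
E
```

```text
7.8833 [ 518.35 -211.84   67.23] F [ 0.31 -0.09  0.3 ] [0.48 0.25 0.53] M [ 0.017  0.001 -0.03 ] [0.021 0.028 0.012]
[[201.89133623 384.99306674]
 [200.53959681 245.22151781]
 [211.14315561 359.76571996]]
```

View pics/p2.png

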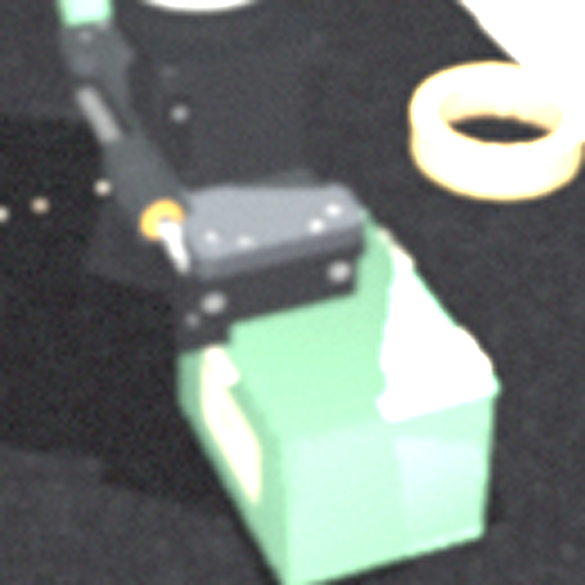

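```bash
python3 - <<'E'
from cell import read_camera,state
import cv2, numpy as np
c=read_camera("side")
P=np.array([[x,y,z] for y in(-302,-224,-200) for x in (481,508,528,555) for z in(67,90,120,145,175)],float)
p,_=cv2.projectPoints(P,cv2.Rodrigues(c["R"])[0],c["t"],c["K"],np.array([c["k1"],0,0,0.]))
for a,b in zip(P,(p.reshape(-1,2)-(290,200))*4.5):
    if a[0] in(508,528) or a[2]>=145 : print(a,b.round())
print(state()["joints"].round(3))
E
```

```text
[ 481. -302.  145.] [186. 397.]
[ 481. -302.  175.] [185. 337.]
[ 508. -302.   67.] [250. 526.]
[ 508. -302.   90.] [251. 485.]
[ 508. -302.  120.] [251. 430.]
[ 508. -302.  145.] [251. 382.]
[ 508. -302.  175.] [252. 322.]
[ 528. -302.   67.] [296. 515.]
[ 528. -302.   90.] [297. 474.]
[ 528. -302.  120.] [298. 418.]
[ 528. -302.  145.] [299. 371.]
[ 528. -302.  175.] [301. 311.]
[ 555. -302.  145.] [363. 355.]
[ 555. -302.  175.] [365. 296.]
[ 481. -224.  145.] [125. 280.]
[ 481. -224.  175.] [123. 222.]
[ 508. -224.   67.] [189. 407.]
[ 508. -224.   90.] [188. 367.]
[ 508. -224.  120.] [187. 313.]
[ 508. -224.  145.] [187. 267.]
[ 508. -224.  175.] [186. 209.]
[ 528. -224.   67.] [231. 397.]
[ 528. -224.   90.] [231. 357.]
[ 528. -224.  120.] [231. 303.]
[ 528. -224.  145.] [231. 257.]
[ 528. -224.  175.] [231. 199.]
[ 555. -224.  145.] [291. 244.]
[ 555. -224.  175.] [292. 186.]
[ 481. -200.  145.] [108. 247.]
[ 481. -200.  175.] [106. 190.]
[ 508. -200.   67.] [171. 374.]
[ 508. -200.   90.] [170. 334.]
[ 508. -200.  120.] [169. 280.]
[ 508. -200.  145.] [168. 234.]
[ 508. -200.  175.] [167. 177.]
[ 528. -200.   67.] [213. 364.]
[ 528. -200.   90.] [213. 324.]
[ 528. -200.  120.] [213. 271.]
[ 528. -200.  145.] [212. 225.]
[ 528. -200.  175.] [212. 168.]
[ 555. -200.  145.] [271. 212.]
[ 555. -200.  175.] [272. 155.]
[-0.506  0.556  1.843  0.     0.743 -2.105]
```

The picture doesn't fit the reading. At TCP z=67 the tip should project to about (202,385), yet the dark finger ends at about (205,345), above the tab, with no contact. I'll back off, go lower and check against an overlay.

Request:
carry_out --moves '[{"slide":[0.04,0,0],"spin":0},{"slide":[0.03,0,0],"spin":0},{"slide":[0,0,0.03],"spin":0},{"slide":[0,0,0.03],"spin":0},{"slide":[0,0,0],"spin":0},{"slide":[0,0,0],"spin":0}]'

```text
t: 8.48
eef_pos: [490.2, -212.6, 43.1]
tcp_rot: [3.141, -0.001, -3.113]
ft_force: [-0.3, 0.1, 0.2]
opening: 0.002
grip_force: 0.0
```

```bash
cat > ov.py <<'E'
import sys
from cell import read_camera,state
import cv2, numpy as np
name,out,x0,y0,w,h,k,dz=sys.argv[1:]; x0,y0,w,h=map(int,(x0,y0,w,h)); k=float(k); dz=float(dz)
c=read_camera(name); s=state(); t=s["eef_pos"]; print(t)
P=[t+np.array([a*10,b*12,z+dz]) for z in(0,78) for a,b in((-1,-1),(1,-1),(1,1),(-1,1))]+[t+np.array([a*37,b*90,78+dz]) for a,b in((-1,-1),(1,-1),(1,1),(-1,1))]
p,_=cv2.projectPoints(np.array(P),cv2.Rodrigues(c["R"])[0],c["t"],c["K"],np.array([c["k1"],0,0,0.]))
p=((p.reshape(-1,2)+.5-(x0,y0))*k).round().astype(int)
im=cv2.resize(c["color"][y0:y0+h,x0:x0+w,::-1],None,fx=k,fy=k,interpolation=cv2.INTER_CUBIC)
im=np.clip(im.astype(float)*2.5+10,0,255).astype(np.uint8)
for i,col in((0,(0,0,255)),(4,(0,255,255)),(8,(255,0,255))): cv2.polylines(im,[p[i:i+4]],True,col,1)
cv2.imwrite(out,im)
E
python3 ov.py side pics/p3.png 280 200 140 130 4.5 0
```

```text
[ 490.46864453 -212.67898548   43.4802958 ]
```

View pics/p3.png

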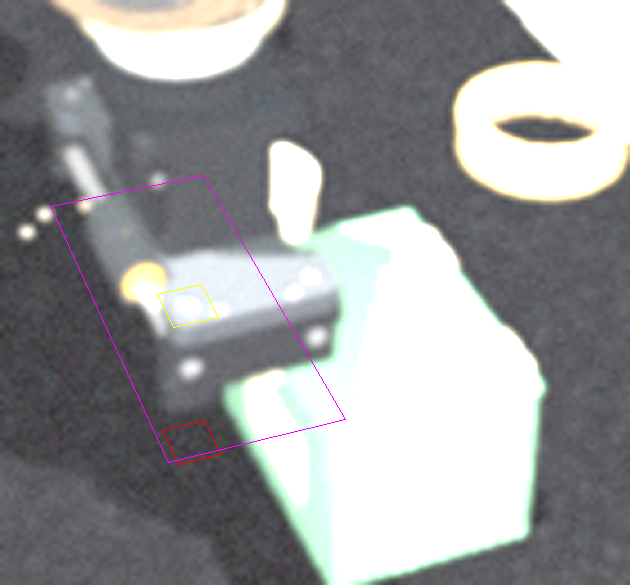

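The overlay shows the whole tool drawn about 30 mm higher than the reading: the body's lower corner is seen at (332,355) against a predicted (345,420). The fingertips had therefore been passing just over the lid. I'll go lower; a finger at reading z≈32 meets the tab under either reading.

Request:
carry_out --moves '[{"slide":[0,0,0.028],"spin":0},{"slide":[-0.02,0,0],"spin":0},{"slide":[-0.017,0,0],"spin":0},{"slide":[0,0,0],"spin":0},{"slide":[0,0,0],"spin":0}]'

```text
t: 8.95
eef_pos: [505.9, -212.2, 32.5]
tcp_rot: [-3.141, 0.001, -3.113]
ft_force: [-0.1, -0.3, -0.0]
opening: 0.005
grip_force: 0.0
```

```bash
python3 f.py
```

```text
9.2 [ 505.2  -212.2    32.32] F [ 0.05 -0.09 -0.04] [0.33 0.38 0.37] M [-0.     0.018  0.009] [0.027 0.017 0.021]
```

Request:
carry_out --moves '[{"slide":[-0.004,0,0],"spin":0},{"slide":[0,0,0],"spin":0},{"slide":[0,0,0],"spin":0}]'

```text
t: 9.45
eef_pos: [506.8, -212.2, 32.1]
tcp_rot: [3.142, 0.0, -3.113]
ft_force: [-0.3, 0.9, 0.8]
opening: 0.004
grip_force: 0.0
```

```bash
python3 f.py
```

```text
9.7 [ 506.72 -212.19   32.03] F [ 0.09  0.04 -0.11] [0.18 0.2  0.63] M [ 0.034  0.008 -0.027] [0.024 0.032 0.049]
```

Request:
carry_out --moves '[{"slide":[-0.004,0,0],"spin":0},{"slide":[0,0,0],"spin":0},{"slide":[0,0,0],"spin":0}]'

```text
t: 9.95
eef_pos: [508.4, -212.1, 32.0]
tcp_rot: [3.141, 0.0, -3.113]
ft_force: [0.4, 0.3, -0.4]
opening: 0.008
grip_force: 0.0
```

```bash
python3 f.py
```

```text
10.2 [ 508.35 -212.13   32.03] F [-0.27  0.2  -0.06] [0.66 0.8  0.42] M [ 0.032  0.025 -0.027] [0.024 0.031 0.014]
```

Request:
carry_out --moves '[{"slide":[-0.004,0,0],"spin":0},{"slide":[0,0,0],"spin":0},{"slide":[0,0,0],"spin":0}]'

```text
t: 10.45
eef_pos: [510.0, -212.1, 32.0]
tcp_rot: [3.142, 0.0, -3.113]
ft_force: [0.2, -0.8, -0.4]
opening: 0.004
grip_force: 0.0
```

```bash
python3 f.py
```

```text
10.7 [ 509.98 -212.1    32.04] F [-0.33 -0.04 -0.31] [0.38 0.21 0.47] M [ 0.013 -0.014  0.026] [0.026 0.027 0.025]
```

Request:
carry_out --moves '[{"slide":[-0.003,0,0],"spin":0},{"slide":[0,0,0],"spin":0},{"slide":[0,0,0],"spin":0}]'

```text
t: 10.95
eef_pos: [510.5, -211.9, 32.0]
tcp_rot: [3.141, -0.001, -3.113]
ft_force: [-5.6, -0.4, 3.3]
opening: 0.008
grip_force: 2.6
```

```bash
python3 f.py
```

```text
11.2 [ 510.54 -211.88   31.96] F [-5.37 -0.49  2.12] [0.26 0.48 0.55] M [-0.044  0.859 -0.003] [0.026 0.03  0.029]
```

Request:
carry_out --moves '[{"slide":[-0.003,0,0],"spin":0},{"slide":[0,0,0],"spin":0},{"slide":[0,0,0],"spin":0}]'

```text
t: 11.45
eef_pos: [511.5, -211.8, 31.9]
tcp_rot: [3.141, -0.002, -3.113]
ft_force: [-6.4, 0.4, 2.0]
opening: 0.006
grip_force: 3.1
```

```bash
python3 f.py
```

```text
11.7 [ 511.55 -211.76   31.95] F [-5.71 -0.2   3.02] [0.28 0.32 0.44] M [0.038 0.991 0.012] [0.03  0.008 0.036]
```

Contact at TCP x≈510.3. The arm is stiff, about 7 N/mm, and the tin crept roughly 1 mm, so I'll ease off to a light press and raise the tab with a slow upward stroke.

Request:
carry_out --moves '[{"slide":[0.001,0,0],"spin":0},{"slide":[0,0,-0.005],"spin":0},{"slide":[0,0,-0.0075],"spin":0},{"slide":[0,0,-0.0075],"spin":0},{"slide":[0,0,-0.0075],"spin":0},{"slide":[-0.0005,0,-0.0075],"spin":0},{"slide":[0,0,0],"spin":0},{"slide":[0,0,0],"spin":0}]'

```text
t: 12.37
eef_pos: [512.2, -212.0, 46.3]
tcp_rot: [-3.141, 0.0, -3.113]
ft_force: [-3.1, 1.4, 0.2]
opening: 0.003
grip_force: 2.0
```

```bash
python3 f.py; python3 ov.py side pics/p4.png 280 200 140 130 4.5 33
```

```text
12.6167 [ 512.1  -212.     45.97] F [-4.24  1.19 -0.46] [0.09 0.3  0.58] M [0.204 0.665 0.032] [0.025 0.009 0.034]
[ 512.08314015 -212.02080628   45.91409439]
```

View pics/p4.png

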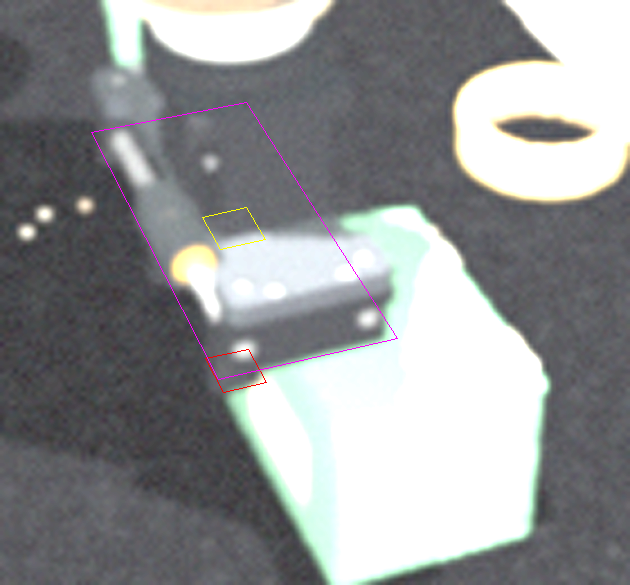

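The overlay shifted +33 mm now fits the gripper, so the true tip height is about the reading plus 33. Next I'll check numerically whether the lid's right front corner rose.

```bash
cat > col.py <<'E'
from cell import read_camera
import cv2
a=cv2.imread("pics/side0.png").astype(int); b=read_camera("side")["color"][:,:,::-1].astype(int)
for u in (356,362,372): print(u,"before",a[278:312:2,u,1],"\n   now  ",b[278:312:2,u,1])
E
python3 col.py
```

```text
356 before [231 232 233 234 234 234 235 236 236 236 212 147 146 147 156 165 162] 
   now   [108 129 130 130 132 132 134 141 165 172 152 145 148 146 147 147 145]
362 before [231 231 232 233 233 235 234 235 236 219 155 149 148 148 151 166 166] 
   now   [128 128 130 129 131 132 132 150 168 155 150 151 149 148 147 147 146]
372 before [230 231 231 232 233 234 234 233 192 148 148 147 147 145 145 155 158] 
   now   [226 228 217 221 227 232 217 171 150 158 167 164 155 151 148 144 143]
```

Both lid-edge shifts fit a lid raised about 7°: 4–5 px at the front (u=356) and about 2 px further back (u=372). Friction is holding, so I'll follow the tab's arc.

Request:
carry_out --moves '[{"slide":[-0.0007,0,-0.00875],"spin":0},{"slide":[-0.001,0,-0.00875],"spin":0},{"slide":[-0.0014,0,-0.00875],"spin":0},{"slide":[-0.0015,0,-0.00875],"spin":0},{"slide":[-0.0019,0,-0.00875],"spin":0}]'

```text
t: 13.13
eef_pos: [514.9, -212.0, 64.1]
tcp_rot: [-3.141, 0.0, -3.113]
ft_force: [-3.5, 1.7, 1.2]
opening: 0.006
grip_force: 1.9
```

```bash
python3 f.py; python3 col.py; python3 - <<'E'
from cell import read_camera
import cv2, numpy as np
a=read_camera("side")["color"][210:340,290:440,::-1]; cv2.imwrite("pics/p5.png",cv2.resize(a,None,fx=4.5,fy=4.5,interpolation=cv2.INTER_CUBIC))
E
```

```text
13.3833 [ 515.01 -212.03   64.05] F [-3.86  0.99  0.45] [0.45 0.68 0.25] M [0.213 0.633 0.012] [0.03  0.022 0.034]
356 before [231 232 233 234 234 234 235 236 236 236 212 147 146 147 156 165 162] 
   now   [127 129 130 133 138 150 160 169 181 178 155 146 146 146 148 145 144]
362 before [231 231 232 233 233 235 234 235 236 219 155 149 148 148 151 166 166] 
   now   [126 128 130 131 157 180 180 175 173 156 151 150 150 147 147 147 146]
372 before [230 231 231 232 233 234 234 233 192 148 148 147 147 145 145 155 158] 
   now   [136 151 186 206 172 169 177 174 152 149 146 148 146 145 145 144 143]
```

View pics/p5.png

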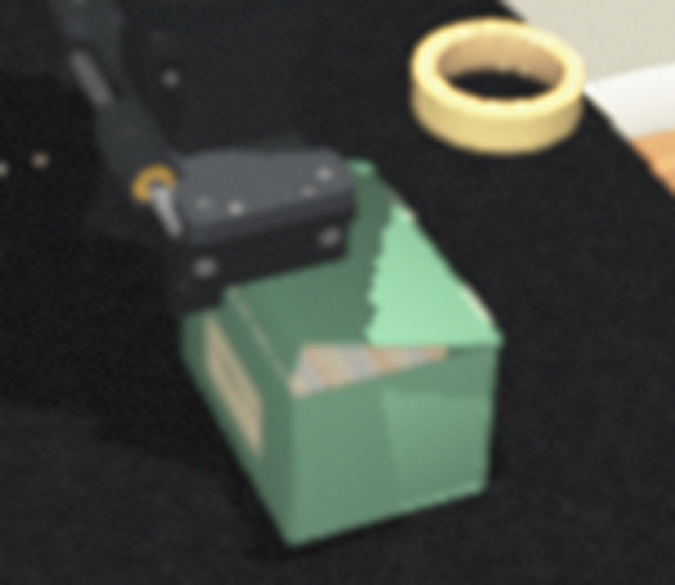

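The lid is up about 16° with the cards showing under it, and the tin hasn't moved. I'll continue along the arc.

Request:
carry_out --moves '[{"slide":[-0.0022,0,-0.00875],"spin":0},{"slide":[-0.0025,0,-0.00875],"spin":0},{"slide":[-0.003,0,-0.00875],"spin":0},{"slide":[-0.003,0,-0.00875],"spin":0},{"slide":[-0.0037,0,-0.00875],"spin":0},{"slide":[-0.0035,0,-0.0075],"spin":0},{"slide":[-0.0035,0,-0.0065],"spin":0}]'

```text
t: 14.07
eef_pos: [523.6, -211.8, 87.2]
tcp_rot: [-3.141, 0.0, -3.113]
ft_force: [-4.7, 0.3, 1.1]
opening: 0.008
grip_force: 1.9
```

```bash
python3 f.py
```

```text
14.3167 [ 523.52 -211.77   86.95] F [-3.65  0.99  1.72] [0.47 0.63 0.43] M [0.13  0.646 0.01 ] [0.081 0.024 0.032]
```

Request:
carry_out --moves '[{"slide":[0,0,-0.004],"spin":0},{"slide":[-0.0045,0,-0.0103],"spin":0},{"slide":[-0.0045,0,-0.0103],"spin":0},{"slide":[-0.0045,0,-0.0103],"spin":0},{"slide":[-0.0058,0,-0.0095],"spin":0},{"slide":[-0.0058,0,-0.0095],"spin":0},{"slide":[-0.0058,0,-0.0095],"spin":0}]'

```text
t: 14.9
eef_pos: [536.1, -211.4, 112.5]
tcp_rot: [-3.141, 0.001, -3.113]
ft_force: [0.1, 0.0, -0.1]
opening: 0.005
grip_force: 0.1
```

```bash
python3 f.py
```

```text
15.15 [ 536.05 -211.42  112.43] F [-0.48  0.02  0.09] [0.45 0.22 0.48] M [ 0.006  0.08  -0.005] [0.051 0.008 0.027]
```

The light 0.5 N load matches a lid held at about 45°. Continuing to about 75°.

Request:
carry_out --moves '[{"slide":[-0.007,0,-0.008],"spin":0},{"slide":[-0.007,0,-0.008],"spin":0},{"slide":[-0.007,0,-0.008],"spin":0},{"slide":[-0.0082,0,-0.007],"spin":0},{"slide":[-0.0082,0,-0.007],"spin":0},{"slide":[-0.0082,0,-0.007],"spin":0},{"slide":[-0.009,0,-0.006],"spin":0},{"slide":[-0.009,0,-0.006],"spin":0},{"slide":[-0.009,0,-0.006],"spin":0},{"slide":[-0.0098,0,-0.005],"spin":0},{"slide":[-0.0098,0,-0.005],"spin":0},{"slide":[-0.0098,0,-0.005],"spin":0}]'

```text
t: 16.15
eef_pos: [576.9, -210.2, 143.3]
tcp_rot: [3.141, 0.0, -3.113]
ft_force: [-0.5, 0.4, 0.3]
opening: -0.001
grip_force: 0.1
```

```bash
python3 f.py; python3 - <<'E'
from cell import read_camera
import cv2, numpy as np
a=read_camera("side")["color"][190:340,290:440,::-1]; cv2.imwrite("pics/p6.png",cv2.resize(a,None,fx=4,fy=4,interpolation=cv2.INTER_CUBIC))
E
```

```text
16.4 [ 576.83 -210.2   143.28] F [ 0.23 -0.    0.12] [0.38 0.55 0.55] M [0.028 0.034 0.036] [0.031 0.037 0.051]
```

```bash
cat > lid.py <<'E'
from cell import read_camera
import cv2, numpy as np
c=read_camera("side"); a=cv2.imread("pics/side0.png")[:,:,::-1]
hx,hz=627.5,86
for th in (0,60,70,75,80,90,100,105):
    t=np.radians(th); P=[[hx-r*np.cos(t),-265,hz+r*np.sin(t)] for r in(60,85,98,112)]
    p=cv2.projectPoints(np.array(P),cv2.Rodrigues(c["R"])[0],c["t"],c["K"],np.array([c["k1"],0,0,0.]))[0].reshape(-1,2).round().astype(int)
    print(th,[(u,v,*c["color"][v,u],"|",*a[v,u]) for u,v in p.tolist()])
E
python3 lid.py | sed 's/np.uint8(\([0-9]*\))/\1/g'
```

```text
0 [(368, 289, 223, 223, 215, '|', 179, 234, 198), (356, 292, 239, 237, 227, '|', 181, 236, 201), (350, 294, 121, 164, 133, '|', 146, 206, 162), (343, 296, 195, 187, 155, '|', 181, 175, 144)]
60 [(384, 265, 58, 75, 64, '|', 128, 177, 141), (378, 257, 143, 148, 130, '|', 224, 238, 219), (375, 253, 130, 135, 119, '|', 220, 235, 211), (372, 248, 54, 68, 60, '|', 91, 126, 102)]
70 [(388, 262, 77, 103, 85, '|', 35, 35, 36), (385, 253, 93, 127, 103, '|', 35, 35, 38), (383, 248, 99, 135, 110, '|', 35, 36, 37), (381, 243, 98, 134, 108, '|', 32, 35, 35)]
75 [(391, 261, 80, 108, 90, '|', 37, 35, 39), (388, 251, 101, 139, 113, '|', 37, 36, 38), (387, 246, 97, 134, 109, '|', 34, 36, 37), (386, 240, 107, 128, 102, '|', 78, 69, 53)]
80 [(393, 260, 82, 111, 91, '|', 37, 37, 40), (392, 250, 98, 134, 109, '|', 35, 37, 38), (391, 244, 54, 72, 60, '|', 33, 33, 35), (390, 238, 223, 203, 136, '|', 224, 204, 137)]
90 [(398, 258, 37, 41, 42, '|', 33, 34, 36), (399, 247, 34, 34, 36, '|', 36, 35, 37), (400, 242, 220, 197, 132, '|', 220, 196, 131), (400, 235, 247, 242, 179, '|', 247, 242, 179)]
100 [(403, 257, 33, 33, 35, '|', 33, 34, 36), (406, 246, 36, 36, 39, '|', 34, 34, 37), (408, 241, 219, 196, 130, '|', 219, 196, 131), (410, 234, 248, 243, 179, '|', 248, 243, 179)]
105 [(406, 257, 34, 33, 35, '|', 32, 33, 32), (410, 246, 33, 32, 33, '|', 31, 29, 33), (412, 240, 193, 171, 116, '|', 194, 172, 116), (414, 234, 217, 194, 127, '|', 217, 193, 128)]
```

The lid stands at about 75–80°. Now I'll push it past upright.

Request:
carry_out --moves '[{"slide":[-0.01,0,-0.003],"spin":0},{"slide":[-0.01,0,-0.003],"spin":0},{"slide":[-0.01,0,-0.002],"spin":0},{"slide":[-0.01,0,-0.002],"spin":0},{"slide":[-0.01,0,-0.001],"spin":0},{"slide":[-0.01,0,0],"spin":0},{"slide":[-0.01,0,0],"spin":0},{"slide":[-0.01,0,0],"spin":0},{"slide":[-0.01,0,0],"spin":0},{"slide":[-0.01,0,0],"spin":0},{"slide":[0,0,0],"spin":0},{"slide":[0,0,0],"spin":0}]'

```text
t: 17.5
eef_pos: [616.5, -209.0, 147.5]
tcp_rot: [3.141, -0.0, -3.113]
ft_force: [-0.0, 0.1, 0.1]
opening: 0.005
grip_force: 0.0
```

```bash
python3 lid.py | sed 's/np.uint8(\([0-9]*\))/\1/g' | tail -3; python3 f.py
```

```text
90 [(398, 258, 88, 120, 98, '|', 33, 34, 36), (399, 247, 90, 122, 100, '|', 36, 35, 37), (400, 242, 90, 123, 99, '|', 220, 196, 131), (400, 235, 90, 124, 100, '|', 247, 242, 179)]
100 [(403, 257, 91, 123, 100, '|', 33, 34, 36), (406, 246, 93, 126, 103, '|', 34, 34, 37), (408, 241, 95, 130, 106, '|', 219, 196, 131), (410, 234, 236, 222, 152, '|', 248, 243, 179)]
105 [(406, 257, 93, 127, 104, '|', 32, 33, 32), (410, 246, 94, 128, 104, '|', 31, 29, 33), (412, 240, 91, 125, 102, '|', 194, 172, 116), (414, 234, 217, 194, 128, '|', 217, 193, 128)]
17.8 [ 616.29 -209.11  147.64] F [ 0.41 -0.17 -0.11] [0.4  0.36 0.38] M [ 0.035 -0.001  0.018] [0.018 0.025 0.018]
```

The lid now lies at its stop at about 105° with no contact force. I'll withdraw back, then up.

Request:
carry_out --moves '[{"slide":[0.02,0,0],"spin":0},{"slide":[0.06,0,0],"spin":0},{"slide":[0.08,0,0],"spin":0},{"slide":[0.08,0,0],"spin":0},{"slide":[0.08,0,0],"spin":0},{"slide":[0.04,0,-0.08],"spin":0},{"slide":[0,0,-0.08],"spin":0},{"slide":[0,0,-0.08],"spin":0},{"slide":[0,0.08,-0.04],"spin":0},{"slide":[0,0.08,0],"spin":0},{"slide":[0,0.08,0],"spin":0},{"slide":[0,0,0],"spin":0}]'

```text
t: 18.8
eef_pos: [468.5, -113.4, 260.2]
tcp_rot: [3.141, 0.001, -3.111]
ft_force: [-1.2, -1.2, 0.4]
opening: 0.006
grip_force: 0.0
```

Request:
carry_out --moves '[{"slide":[0,0.08,0],"spin":0},{"slide":[0,0.08,0],"spin":0},{"slide":[0,0.04,0],"spin":0},{"slide":[0,0,0],"spin":0},{"slide":[0,0,0],"spin":0},{"slide":[0,0,0],"spin":0}]'

```text
t: 19.3
eef_pos: [467.4, -38.0, 259.6]
tcp_rot: [-3.141, 0.0, -3.113]
ft_force: [0.2, 0.5, -0.2]
opening: 0.006
grip_force: 0.0
```

```bash
python3 f.py; python3 - <<'E'
from cell import read_camera
import cv2, numpy as np
a=read_camera("side")["color"][:,:,::-1]; b=read_camera("top")["color"][:,:,::-1]
a=cv2.resize(a[120:340,220:460],None,fx=2,fy=2); b=b[100:260,140:500]
o=np.zeros((600,800,3),np.uint8); o[:a.shape[0],:480]=a
o[440:600,:360]=b; t=cv2.imread("pics/top0.png")[100:260,140:500]; o[440:600,370:730]=t
cv2.imwrite("pics/p7.png",o)
E
```

```text
19.55 [467.5  -38.15 259.52] F [0.01 0.32 0.31] [0.21 0.32 0.82] M [ 0.025  0.028 -0.014] [0.031 0.024 0.032]
```

View pics/p7.png

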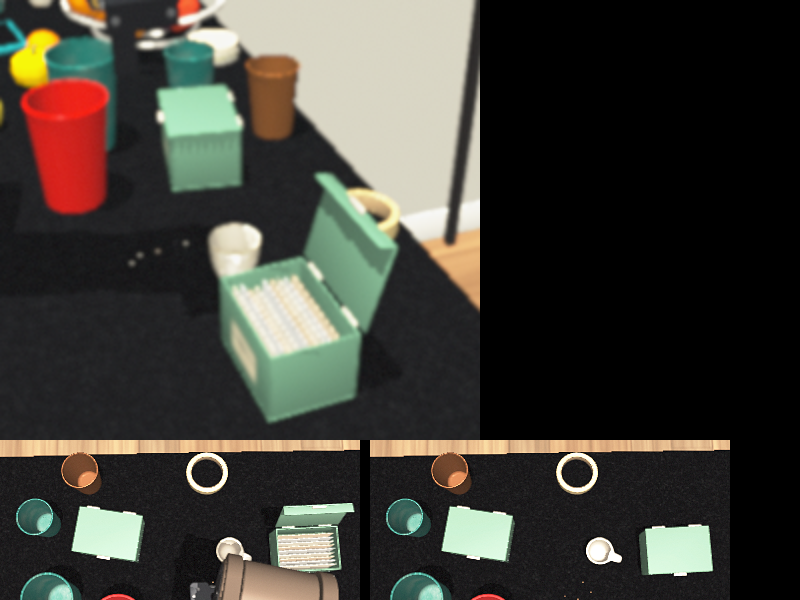

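The picture shows the target lid leaning back open, at about (350,250). The other tin is shut, and the mug and tumbler are where they started. The hand is clear, so I'm handing in.

```bash
python3 -c "
from cell import job_done
print(job_done())"
```

```text
the job is handed in; nothing more can be done
None
```

The lid of the tin beside the small mug is open and leaning back at its stop, the hand is clear, and the other tin, mug and tumbler are where they were; the opened tin crept about 1 mm when the finger first touched it; the job is handed in.

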